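# Roll the dowel onto the red line

### The job

The loose maple dowel on the green cutting mat is to be cut at the red tape line: roll it across the mat with your fingertips until it comes to rest on the red line, lying along it and centred over it, then take the hand away. Roll it only, never lift it off the mat, and leave the small pot and the guitar tuner at the ends of the mat where they are.

Things in the scene. Friction and masses are not known exactly. Their poses are not given: they have to be found in the camera images.
- dowel: loose smooth round dowel of pale maple, diameter 30 mm, length 90 mm, about 55 g, lying on the mat, with a thin dark ring near each end. Origin on its axis, half-way along (15 mm above the mat); x along its length, y and z turn with it as it rolls; at the start z is up. It rolls with a little resistance: let go while rolling at 5 cm/s it stops within a few mm; without a push it stays put.
- red_line: red tape strip stuck flat on the mat, 106 x 8 mm, paper-thin (nothing to bump over), at one of the two sides of the dowel. Origin at its centre on the mat's top, x along the strip, y across it in the mat's plane, z up.
- blue_line: blue tape strip of the same size and frame, at the other side of the dowel; not the target.
- mat: dark green cutting mat with a pale grid, 110 x 460 x 3 mm, fixed flat on the bench. Origin at the centre of its underside; x across its short side, y along its long side (the way the dowel rolls), z up. Its top is 3 mm above the bench.
- cap_jar: small black pot with a white cap, diameter 38 mm, height 32 mm, loose, standing near one end of the mat beyond the tape strip. Origin at the centre of its underside.
- spare_tuner: brass guitar tuner with a cream button, 44 x 34 x 13 mm, loose, lying near the other end of the mat beyond the tape strip. Origin at the centre of its underside.
- archtop_guitar: orange guitar, fixed, lying on a black case behind the mat: keep the gripper clear of it. Its body overhangs the bench 155 to 280 mm above it, its nearest edge about 0.5 m ahead of the robot (some 70 mm beyond the mat's long centre line); its neck and headstock reach left (+y), from 0.44 m ahead of the robot. Origin within it.
- guitar_vice: red vice, fixed, just past the mat's left (+y) end, more than 0.42 m ahead of the robot and 270 mm tall; it carries the guitar's neck. Keep clear of it. Origin at its foot.

How it is judged:
On the way:
1. the dowel has been rolled (turned about its own axis by more than 70 degrees), not slid or carried (angle between dowel's own z axis and vertical above 1.22 rad), for 0.05 s.
At the end, for the whole second after the job is handed in: The dowel lies at rest on the mat over the red strip: its centre within 7 mm of the strip's centre line and within 20 mm of its middle lengthwise, its axis within 0.12 rad (7 degrees) of the strip's direction (y of dowel in the frame of red_line between -0.007 and 0.007 m and x of dowel in the frame of red_line between -0.02 and 0.02 m and angle between the x axis of dowel and the x axis of red_line, either way round below 0.12 rad and z of dowel in the frame of red_line between 0.011 and 0.019 m and linear speed of dowel below 0.01 m/s); the robot touches nothing.
It fails at once if the dowel is lifted off the mat by more than 15 mm (height (world z) of dowel above 0.033 m).
It fails at once if the small pot is moved by more than 15 mm (distance of cap_jar from where it was at the start of the episode above 0.015 m).
It fails at once if the guitar tuner is moved by more than 15 mm (distance of spare_tuner from where it was at the start of the episode above 0.015 m).
It also fails if it takes over 64 s, if anything falls off the work surface, if the arm or the gripper's body presses on something with over 40 N, if the wrist force passes 120 N, or if a joint passes its speed limit or range.

### The arm

A 7-joint arm with a two-finger parallel gripper is mounted at the origin on a cart in front of the work surface, level with it; the furniture and walls round the work are solid. World frame = base frame: x ahead of the robot, y to its left, z up, the work surface at z = 0. Lengths are in m, angles in rad, forces in N, time in s.
With the tool pointing down it reaches from about 0.425 to 0.875 m from the base axis. Payload 4.7 kg.
Tool frame: the origin (TCP) lies midway between the tips of the shut fingers; the grasp point (between the pads) lies 19 mm behind it (env.hold_point_z is the distance from the TCP to the grasp point, in m); z points along the fingers, y is the line along which they close (so a half turn about z gives the same grasp; the last joint's range is limited). The gripper opens to 87 mm and grips with 3 to 60 N. Pads are 19 mm wide; open, the fingers measure 117 mm over their backs; the gripper's body (75 mm by 190 mm) begins 51 mm behind the grasp point.
Start: joints at [-1.204, 0.321, -0.07, 1.45, 0.023, 1.371, -0.057], TCP at [0.225, 0.61, 0.223] pointing down, gripper open.
Joint ranges: [-2.86, 2.86], [-0.3, 2.09], [-1.38, 1.24], [0.06, 2.45], [-1.56, 4.7], [0.09, 2.05], [-2.69, 2.69]. Speed limits (rad/s): [2.57, 2.57, 3.14, 3.14, 3.14, 3.14, 3.14].

### API

Orientations are given as a unit quaternion [x, y, z, w].
In Python, from cell import read_state, imaging, env gives the robot as it stands. The module is installed in compiled form; this text tells all that it offers.
- The arm moves only by the shell command python3 -m jog 'ROWS'. ROWS is JSON, a list that holds one entry, the list of rows, each a list of 7 numbers: the shift along the tool's x, y, z in m, then the turn, a rotation vector about the tool's x, y, z in rad, then the gripper command: -1 is shut, 1 is fully open, values between are in proportion. A call has 1 to 5 rows; each row is the pose to reach, as a shift and turn from the pose commanded when the call began, along the tool's axes at that moment; what a row does not reach only later rows make up. A row lasts 1/12 s, in which the tool goes at most 41.7 mm and 7.16 degrees, less where a joint would pass 70% of its speed; a pose out of reach is approached as far as the arm can. A call with a gripper value outside its range is refused whole. The fingers move at their own pace and stop on an object; the grip force is fixed at half the most. Time passes only in rows, so rows that repeat a pose let the fingers close. It gives the time, the measured TCP pose, the force, the opening and the grip force at its end, in the units of the state.
- read_state(): the state, without advancing time (a new reading comes with each control period).
- imaging.camera(name): name is "side" or "top"; returns a dict with "frame" (480x640x3 uint8, red, green, blue), "fx", "fy", "cx", "cy" (pixels), "T" (4x4, takes a point from camera to world coordinates). Camera axes: x right, y down, z forward; pixel columns grow to the right and rows downward; lengths in m; the calibration is good to about 2 mm. A picture is of the moment at which its call begins. There is no depth.
- env.hand_in(): hands the job in; it is judged then, once.
The state is a dict: "clock": time; "qpos": joint angles; "dq": joint speeds; "tau": joint torques, N m; "tool_pos": TCP position; "tool_rot": TCP orientation; "force": force on the tool from outside, world axes, zero at the start; "moment": the same for the moment, N m; "grip_width": finger opening in m; "grasp_force": force on a finger pad.
Only numpy, scipy, OpenCV 4.12 (cv2) and the standard library are available. Lean on these libraries where they do the work, as an engineer would, in place of code of your own. Each camera call takes 0.05 s, during which the arm holds its last target. There are 200 camera calls.

## Working session

There is one attempt and no reset: what is moved stays moved. The work goes in short steps, Python scripts to look and compute and a shell command to move; the robot and the scene stay as the last step left them, time stands still between calls to the robot, and variables do not carry over. Pictures are saved under pics/ and viewed, at most 10 in all, crops included, and the job is handed in when it is done.

```bash
mkdir -p pics; python3 - <<'E'
from cell import read_state, imaging, env
import cv2,numpy as np
for n in("top","side"):
    c=imaging.camera(n); cv2.imwrite(f"pics/{n}0.png",c["frame"][:,:,::-1]); print(n,c["fx"],c["fy"],c["cx"],c["cy"],np.round(c["T"],4).tolist())
s=read_state(); print({k:np.round(v,3).tolist() for k,v in s.items()})
E
```

```text
top 507.89337532122113 507.89337532122113 311.87290450068184 231.7945219427958 [[0.0014, -0.9828, 0.1848, 0.324], [-0.9996, 0.0037, 0.0275, -0.0707], [-0.0277, -0.1847, -0.9824, 1.4011], [0.0, 0.0, 0.0, 1.0]]
side 531.174802074219 531.174802074219 313.6545633416587 239.83113994154135 [[0.8078, -0.5281, 0.2619, 0.2622], [-0.5893, -0.7139, 0.3781, -0.4404], [-0.0127, -0.4598, -0.8879, 1.0526], [0.0, 0.0, 0.0, 1.0]]
{'clock': 0.1, 'qpos': [-1.204, 0.322, -0.07, 1.452, 0.023, 1.371, -0.057], 'dq': [0.002, -0.001, -0.0, -0.004, 0.0, 0.0, -0.0], 'tau': [-0.0, -49.257, -0.406, -31.34, -0.064, 0.039, 0.0], 'tool_pos': [0.224, 0.609, 0.222], 'tool_rot': [0.175, 0.984, -0.001, -0.0], 'force': [0.489, -0.691, 0.207], 'moment': [-0.023, 0.016, -0.008], 'grasp_force': 0.0, 'grip_width': 0.087}
```

View pics/top0.png

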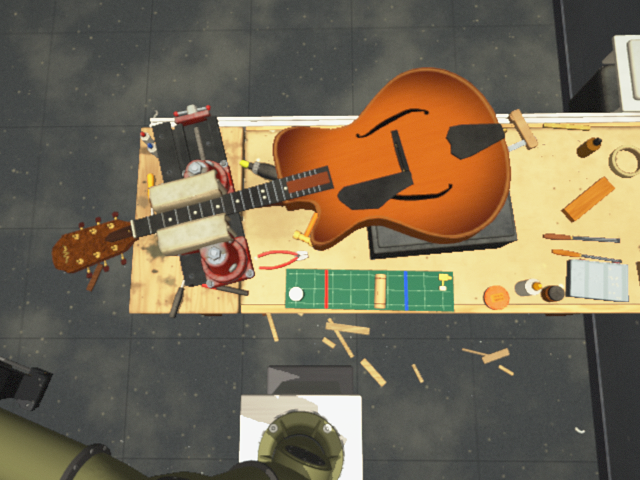

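View pics/side0.png

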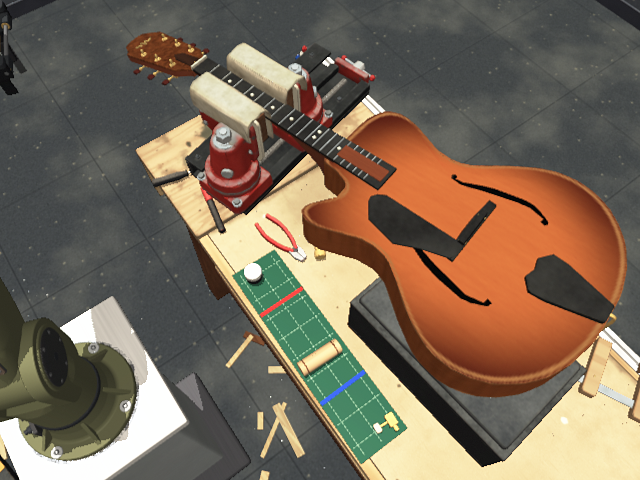

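The top view shows the pot at (296,294), red line at (326,289), dowel at (380,291), blue line at (406,290) and tuner near (443,280). The red line is on the +y side, and the side view agrees.

```bash
cat > h.py <<'E'
from cell import read_state, imaging, env
import cv2,numpy as np
from scipy.spatial.transform import Rotation as R
ROI={"top":(285,268,455,312),"side":(230,245,410,465)}
def ray(c,p,z):
    d=c["T"][:3,:3]@np.array([(p[0]-c["cx"])/c["fx"],(p[1]-c["cy"])/c["fy"],1]);o=c["T"][:3,3]
    return o+d*(z-o[2])/d[2]
def blobs(n):
    c=imaging.camera(n);x0,y0,x1,y1=ROI[n];f=c["frame"]
    hsv=cv2.cvtColor(f,cv2.COLOR_RGB2HSV);m={}
    m["red"]=cv2.inRange(hsv,(0,150,90),(6,255,255))|cv2.inRange(hsv,(174,150,90),(180,255,255))
    m["blue"]=cv2.inRange(hsv,(105,130,80),(130,255,255))
    m["dowel"]=cv2.inRange(hsv,(10,50,110),(28,200,255))
    m["green"]=cv2.inRange(hsv,(60,80,40),(90,255,255))
    r={}
    for k,a in m.items():
        b=np.zeros_like(a);b[y0:y1,x0:x1]=a[y0:y1,x0:x1]
        if k=="dowel": # stay on the mat: interior of green hull only
            g=np.zeros_like(a);g[y0:y1,x0:x1]=m["green"][y0:y1,x0:x1]
            g=cv2.morphologyEx(g,cv2.MORPH_OPEN,np.ones((3,3)))
            hull=cv2.convexHull(cv2.findNonZero(g));h=np.zeros_like(a);cv2.fillConvexPoly(h,hull,255);b&=h
            b=cv2.morphologyEx(b,cv2.MORPH_CLOSE,np.ones((5,5)))
        cs,_=cv2.findContours(b,0,2)
        if not cs: continue
        q=max(cs,key=cv2.contourArea)
        if cv2.contourArea(q)<15: continue
        z=.018 if k=="dowel" else .003
        W=np.array([ray(c,p[0],z)[:2] for p in q],np.float32)
        M=cv2.moments(q);ce=ray(c,(M["m10"]/M["m00"],M["m01"]/M["m00"]),z)
        (_,_),(w,hh),_=rc=cv2.minAreaRect(W*1000)
        bp=cv2.boxPoints(rc);e=max((bp[1]-bp[0],bp[2]-bp[1]),key=np.linalg.norm)
        print(n,k,"cen",np.round(ce*1000,1)[:2],"size",round(w),round(hh),"rect",np.round(rc[0],1),"axis deg",round(np.degrees(np.arctan2(e[1],e[0])),1))
def both():
    blobs("top");blobs("side")
E
python3 -c "
from h import *
both()
s=read_state();print(R.from_quat(s['tool_rot']).as_matrix().round(3))"
```

```text
top red cen [428.6 -70.5] size 6 101 rect [429.  -70.6] axis deg -0.2
top blue cen [ 425.5 -287.6] size 8 103 rect [ 424.7 -287.4] axis deg -1.8
top dowel cen [ 420.4 -215.8] size 30 92 rect [ 421.  -215.1] axis deg -1.4
top green cen [ 426.3 -171.8] size 203 106 rect [ 426.1 -179.4] axis deg 88.6
side red cen [430.7 -70.5] size 8 105 rect [431.3 -70.5] axis deg -0.4
side blue cen [ 425.8 -287.5] size 8 107 rect [ 427.  -287.6] axis deg -0.2
side dowel cen [ 425.8 -215.4] size 31 109 rect [ 426.  -215.5] axis deg -2.7
side green cen [ 427.9 -184.3] size 209 108 rect [ 429.2 -180.4] axis deg 88.9
[[-0.938  0.345 -0.   ]
 [ 0.345  0.938 -0.001]
 [-0.    -0.001 -1.   ]]
```

```bash
python3 -m jog '[[[0,0,-0.18,0,0,-0.353,1],[0,0,-0.18,0,0,-0.353,1],[0,0,-0.18,0,0,-0.353,1],[0,0,-0.18,0,0,-0.353,1],[0,0,-0.18,0,0,-0.353,1]]]'
python3 -m jog '[[[-0.02,-0.035,0,0,0,0,1],[-0.04,-0.07,0,0,0,0,1],[-0.065,-0.105,0,0,0,0,1],[-0.09,-0.135,0,0,0,0,1],[-0.115,-0.165,0,0,0,0,1]]]'
python3 -c "
from h import *
s=read_state();print(s['tool_pos'],s['qpos'],R.from_quat(s['tool_rot']).as_matrix().round(3))"
```

```text
clock: 0.62
tool_pos: [0.2249, 0.611, 0.4101]
tool_rot: [-0.0, 1.0, 0.005, 0.002]
force: [0.8, 0.7, 1.0]
grip_width: 0.0868
grasp_force: 0.0
clock: 1.03
tool_pos: [0.3406, 0.443, 0.4027]
tool_rot: [-0.0, 1.0, 0.0, 0.0]
force: [1.0, -0.4, -0.1]
grip_width: 0.0871
grasp_force: 0.0
[0.34059855 0.44295215 0.40272594] [-9.61181295e-01  1.02897346e-01 -1.95551764e-03  1.35737835e+00
  3.76029989e-04  1.68093885e+00  6.07829823e-01] [[-1. -0.  0.]
 [-0.  1.  0.]
 [-0.  0. -1.]]
```

```bash
python3 -m jog '[[[-0.022,-0.035,0,0,0,0,1],[-0.044,-0.07,0,0,0,0,1],[-0.066,-0.105,0,0,0,0,1],[-0.09,-0.14,0,0,0,0,1],[-0.11,-0.173,0,0,0,0,1]]]'
python3 -m jog '[[[-0.002,-0.04,0,0,0,0,1],[-0.004,-0.08,0,0,0,0,1],[-0.006,-0.12,0,0,0,0,1],[-0.008,-0.16,0,0,0,0,1],[-0.01,-0.20,0,0,0,0,1]]]'
python3 -m jog '[[[0.002,-0.04,0,0,0,0,1],[0.004,-0.08,0,0,0,0,1],[0.006,-0.12,0,0,0,0,1],[0.008,-0.16,0,0,0,0,1],[0.01,-0.20,0,0,0,0,1]]]'
python3 -m jog '[[[0.005,-0.04,0,-0.1,0,0,1],[0.01,-0.08,0,-0.2,0,0,1],[0.016,-0.12,0.02,-0.3,0,0,1],[0.022,-0.15,0.05,-0.4,0,0,1],[0.027,-0.15,0.08,-0.5,0,0,1]]]'
python3 -c "
from h import *
s=read_state();print(s['tool_pos'],s['qpos'].round(2),R.from_quat(s['tool_rot']).as_matrix().round(3))"
```

```text
clock: 1.45
tool_pos: [0.4507, 0.2696, 0.4026]
tool_rot: [0.0, 1.0, 0.0, 0.0]
force: [0.6, -0.1, -0.9]
grip_width: 0.0872
grasp_force: 0.0
clock: 1.87
tool_pos: [0.4593, 0.0699, 0.4025]
tool_rot: [-0.0, 1.0, 0.0, 0.0]
force: [0.1, 0.4, 0.5]
grip_width: 0.087
grasp_force: 0.0
clock: 2.28
tool_pos: [0.4491, -0.13, 0.4027]
tool_rot: [-0.0, 1.0, 0.0, 0.0]
force: [1.9, -0.4, 1.2]
grip_width: 0.0868
grasp_force: 0.0
clock: 2.7
tool_pos: [0.4224, -0.2838, 0.3232]
tool_rot: [0.002, 0.969, 0.246, 0.003]
force: [0.0, 0.3, -0.7]
grip_width: 0.0869
grasp_force: 0.0
[ 0.42242791 -0.28376888  0.32317373] [ 0.03  0.35  0.99  1.47 -0.57  1.9   2.55] [[-1.     0.002  0.007]
 [ 0.005  0.879  0.477]
 [-0.005  0.477 -0.879]]
```

```bash
python3 -m jog '[[[0,-0.008,0.041,0,0,0,1],[0,-0.016,0.082,0,0,0,1],[0,-0.024,0.123,0,0,0,1],[0,-0.032,0.164,0,0,0,1],[0,-0.041,0.205,0,0,0,1]]]'
python3 -c "
from h import *
both()
c=imaging.camera('side');cv2.imwrite('pics/s1.png',cv2.resize(c['frame'][160:480,160:480,::-1],None,fx=1.8,fy=1.8))
s=read_state();print(s['tool_pos'],s['qpos'].round(2),R.from_quat(s['tool_rot']).as_matrix().round(3))"
```

```text
clock: 3.12
tool_pos: [0.4225, -0.2153, 0.1218]
tool_rot: [0.0, 0.969, 0.247, 0.0]
force: [0.6, 0.1, 0.8]
grip_width: 0.0868
grasp_force: 0.0
top red cen [428.6 -70.5] size 6 101 rect [429.  -70.6] axis deg -0.2
top blue cen [ 384.5 -287.5] size 5 24 rect [ 385.2 -287.5] axis deg -1.9
top dowel cen [427.2 -70.5] size 11 105 rect [427.9 -70.6] axis deg -0.2
top green cen [ 426.2 -135.6] size 122 106 rect [ 426.4 -139.8] axis deg 89.7
side red cen [506.7  29.5] size 10 42 rect [506.4  29.4] axis deg -58.4
side blue cen [ 387.8 -287.3] size 8 29 rect [ 388.1 -287.3] axis deg -0.3
side dowel cen [ 446.9 -193.6] size 417 86 rect [ 435.2 -201.6] axis deg 88.5
side green cen [ 407.2 -367.2] size 126 108 rect [ 425.2 -353.7] axis deg 89.0
[ 0.42154743 -0.21393426  0.12232632] [-0.05  0.39  0.91  1.83 -0.61  1.52  2.63] [[-1.     0.001 -0.005]
 [-0.001  0.876  0.482]
 [ 0.005  0.482 -0.876]]
```

View pics/s1.png

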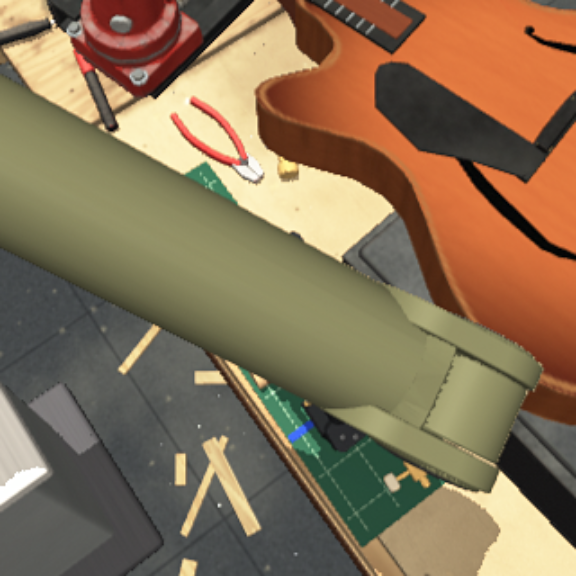

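```bash
python3 -m jog '[[[0,0,0,0.075,0,0,1],[0,-0.010,0.018,0.15,0,0,1],[0,-0.022,0.040,0.15,0,0,1],[0,-0.033,0.060,0.15,0,0,1],[0,-0.0434,0.0788,0.15,0,0,1]]]'
python3 -m jog '[[[0,0,0,0,0,0,1],[0,0,0,0,0,0,1]]]'
python3 -c "
from h import *
both()
c=imaging.camera('top');cv2.imwrite('pics/t2.png',cv2.resize(c['frame'][240:340,260:470,::-1],None,fx=3,fy=3))
s=read_state();print(s['tool_pos'],s['qpos'].round(2),s['force'],R.from_quat(s['tool_rot']).as_matrix().round(3))"
```

```text
clock: 3.68
tool_pos: [0.4256, -0.2178, 0.0362]
tool_rot: [-0.001, 0.985, 0.173, 0.003]
force: [-0.1, -0.5, 0.5]
grip_width: 0.087
grasp_force: 0.0
clock: 3.85
tool_pos: [0.4238, -0.2178, 0.0357]
tool_rot: [0.0, 0.985, 0.174, 0.001]
force: [0.6, -0.3, -0.1]
grip_width: 0.0875
grasp_force: 0.0
top red cen [428.6 -70.5] size 6 101 rect [429.  -70.6] axis deg -0.2
top dowel cen [427.2 -70.5] size 11 105 rect [427.9 -70.6] axis deg -0.2
top green cen [428.9 -11.7] size 102 107 rect [429.1 -11.3] axis deg -0.2
side red cen [506.7  29.5] size 10 42 rect [506.4  29.4] axis deg -58.4
side blue cen [ 385.9 -287.5] size 8 25 rect [ 386.2 -287.5] axis deg -0.2
side dowel cen [ 446.  -230.2] size 61 266 rect [ 443.2 -226. ] axis deg -65.3
side green cen [ 417.4 -372.1] size 126 108 rect [ 425.6 -353.7] axis deg 89.0
[ 0.42433615 -0.21778218  0.03603175] [-0.12  0.42  0.88  1.95 -0.61  1.25  2.63] [ 0.35827528 -0.52705627  0.19164904] [[-1.    -0.001  0.004]
 [ 0.001  0.94   0.341]
 [-0.004  0.341 -0.94 ]]
```

View pics/t2.png

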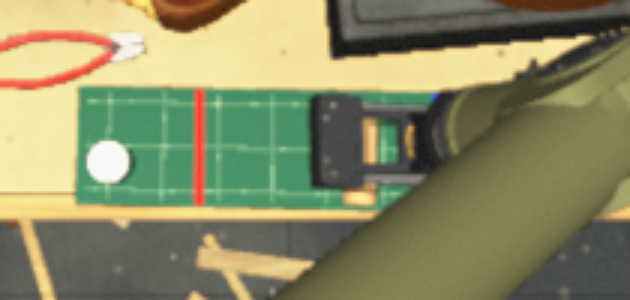

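```bash
python3 -m jog '[[[0,-0.0017,0.0047,0,0,0,1],[0,-0.0034,0.0094,0,0,0,1],[0,-0.0034,0.0094,0,0,0,1]]]'
for i in 1; do python3 -m jog '[[[0,0.0056,0.0020,0,0,0,1],[0,0.0113,0.0041,0,0,0,1],[0,0.0169,0.0061,0,0,0,1],[0,0.0226,0.0082,0,0,0,1],[0,0.0282,0.0102,0,0,0,1]]]'; done
python3 -m jog '[[[0,0.0056,0.0020,0,0,0,1],[0,0.0113,0.0041,0,0,0,1],[0,0.0169,0.0061,0,0,0,1],[0,0.0226,0.0082,0,0,0,1],[0,0.0282,0.0102,0,0,0,1]]]'
python3 -c "
from h import *
c=imaging.camera('top');cv2.imwrite('pics/t3.png',cv2.resize(c['frame'][240:340,260:470,::-1],None,fx=3,fy=3))
s=read_state();print(s['tool_pos'],s['qpos'].round(2),s['force'],R.from_quat(s['tool_rot']).as_matrix().round(3))"
```

```text
clock: 4.25
tool_pos: [0.4227, -0.2159, 0.0234]
tool_rot: [-0.0, 0.985, 0.174, -0.0]
force: [-0.5, 0.2, 0.9]
grip_width: 0.0871
grasp_force: 0.0
clock: 4.67
tool_pos: [0.4229, -0.1852, 0.0239]
tool_rot: [-0.0, 0.985, 0.174, 0.0]
force: [-0.0, -0.1, 0.3]
grip_width: 0.0867
grasp_force: 0.0
clock: 5.08
tool_pos: [0.4228, -0.1555, 0.0239]
tool_rot: [-0.0, 0.985, 0.174, 0.0]
force: [0.2, 0.5, -0.1]
grip_width: 0.0871
grasp_force: 0.0
[ 0.42272343 -0.1541183   0.02391252] [-0.22  0.34  0.86  2.05 -0.59  1.17  2.53] [-0.01660678  1.09031322 -0.70525444] [[-1.    -0.001 -0.001]
 [-0.002  0.939  0.344]
 [ 0.     0.344 -0.939]]
```

View pics/t3.png

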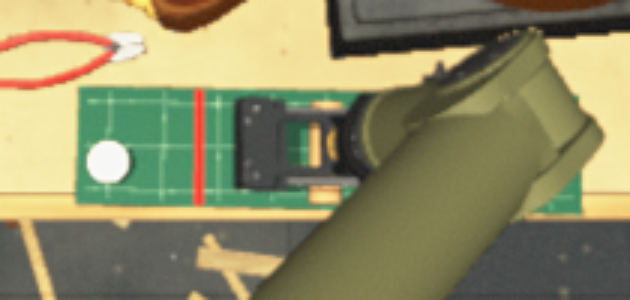

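The dowel (crop column ≈325, about y = −0.185) is moving with the trailing finger and still straight.

```bash

python3 -m jog '[[[0,0.0056,0.0020,0,0,0,1],[0,0.0113,0.0041,0,0,0,1],[0,0.0169,0.0061,0,0,0,1],[0,0.0226,0.0082,0,0,0,1],[0,0.0282,0.0102,0,0,0,1]]]'
python3 -m jog '[[[0,0.0056,0.0020,0,0,0,1],[0,0.0113,0.0041,0,0,0,1],[0,0.0169,0.0061,0,0,0,1],[0,0.0226,0.0082,0,0,0,1],[0,0.0282,0.0102,0,0,0,1]]]'
python3 -m jog '[[[0,0.0056,0.0020,0,0,0,1],[0,0.0113,0.0041,0,0,0,1],[0,0.0169,0.0061,0,0,0,1],[0,0.0197,0.0072,0,0,0,1],[0,0.0197,0.0072,0,0,0,1]]]'
python3 -c "
from h import *
c=imaging.camera('top');a=c['frame'][240:340,260:470,::-1]
c=imaging.camera('side');b=c['frame'][220:320,210:420,::-1]
cv2.imwrite('pics/t4.png',cv2.resize(np.vstack([a,b]),None,fx=3,fy=3))
s=read_state();print(s['tool_pos'],s['qpos'].round(2),s['force'],R.from_quat(s['tool_rot']).as_matrix().round(3))"
```

```text
clock: 5.55
tool_pos: [0.4227, -0.1256, 0.024]
tool_rot: [-0.0, 0.985, 0.174, -0.0]
force: [0.8, 0.3, 0.3]
grip_width: 0.0868
grasp_force: 0.0
clock: 5.97
tool_pos: [0.4228, -0.0956, 0.0241]
tool_rot: [-0.0, 0.985, 0.174, 0.0]
force: [0.5, 0.3, 0.5]
grip_width: 0.0869
grasp_force: 0.0
clock: 6.38
tool_pos: [0.4227, -0.0743, 0.0241]
tool_rot: [-0.001, 0.985, 0.174, -0.0]
force: [0.6, 0.6, 0.3]
grip_width: 0.0868
grasp_force: 0.0
[ 0.42283089 -0.07523986  0.02413036] [-0.38  0.23  0.84  2.14 -0.56  1.08  2.36] [-0.69956586  0.42444402 -0.22288792] [[-1.    -0.     0.   ]
 [-0.     0.939  0.343]
 [-0.     0.343 -0.939]]
```

View pics/t4.png

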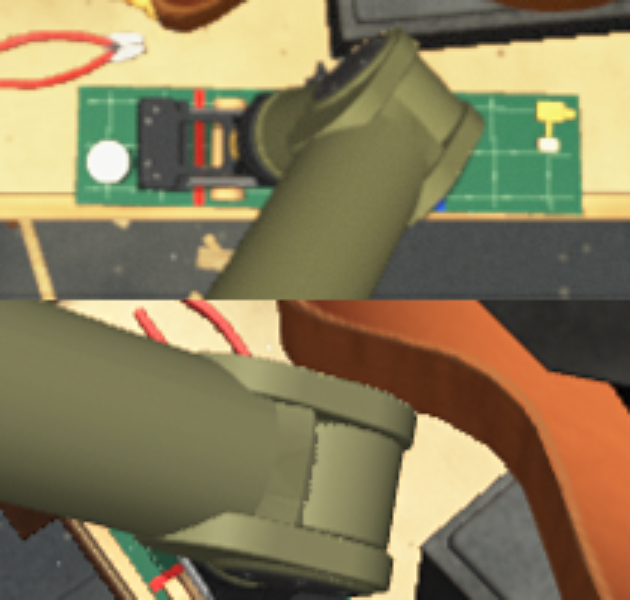

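```bash
cat > m.py <<'E'
from h import *
c=imaging.camera('top');hsv=cv2.cvtColor(c['frame'],cv2.COLOR_RGB2HSV)
for rows in ((273,276),(301,305)):
    b=hsv[rows[0]:rows[1],315:352]
    m=(b[...,0]>8)&(b[...,0]<30)&(b[...,2]>110)&(b[...,1]<200)
    cols=np.nonzero(m.sum(0)>=2)[0]+315
    if len(cols): print(rows,cols,[ray(c,(e,sum(rows)/2),.018)[:2].round(4) for e in (cols[0]-.5,cols[-1]+.5)])
E
python3 m.py; python3 -c "
from h import *
c=imaging.camera('top');print(ray(c,(296,294),.035))"
```

```text
(273, 276) [324 328 330 331 332 333 334 335 336 337 338 339 340 349] [array([ 0.4655, -0.0639]), array([ 0.4654, -0.1347])]
(301, 305) [324 328 329 330 331 332 333 334 335 336 337 338 339] [array([ 0.3885, -0.0637]), array([ 0.3885, -0.1068])]
[0.41159123 0.00983698 0.035     ]
```

The dowel has coasted about 8 mm ahead of the finger, so it really rolls. It is now about 23 mm short of the line, so I'll go slowly, 3 mm higher to clear the pot.

```bash

python3 -m jog '[[[0,0.0025,0.0003,0,0,0,1],[0,0.005,0.0006,0,0,0,1],[0,0.0075,0.0008,0,0,0,1],[0,0.010,0.001,0,0,0,1],[0,0.0123,0.0013,0,0,0,1]]]'
python3 -m jog '[[[0,0.0019,0.0007,0,0,0,1],[0,0.0038,0.0014,0,0,0,1],[0,0.0056,0.002,0,0,0,1],[0,0.0075,0.0027,0,0,0,1],[0,0.0094,0.0034,0,0,0,1]]]'
python3 -m jog '[[[0,0.0014,0.0005,0,0,0,1],[0,0.0028,0.001,0,0,0,1],[0,0.0028,0.001,0,0,0,1],[0,0.0028,0.001,0,0,0,1],[0,0.0028,0.001,0,0,0,1]]]'
python3 m.py; python3 -c "
from h import *
print(read_state()['tool_pos'])"
```

```text
clock: 7.0
tool_pos: [0.4228, -0.0629, 0.0272]
tool_rot: [-0.0, 0.985, 0.174, 0.0]
force: [0.4, 0.8, 0.3]
grip_width: 0.0874
grasp_force: 0.0
clock: 7.42
tool_pos: [0.4228, -0.053, 0.0271]
tool_rot: [-0.0, 0.985, 0.174, -0.0]
force: [0.2, -0.1, 0.3]
grip_width: 0.0873
grasp_force: 0.0
clock: 7.83
tool_pos: [0.4228, -0.0503, 0.0271]
tool_rot: [-0.0, 0.985, 0.174, 0.0]
force: [0.1, -0.5, 0.0]
grip_width: 0.0867
grasp_force: 0.0
(273, 276) [324 325 326 327 328 329 330 331 332 333 338] [array([ 0.4655, -0.0639]), array([ 0.4655, -0.1047])]
(301, 305) [323 324 325 326 327 328 329 330 331 332 333] [array([ 0.3885, -0.061 ]), array([ 0.3885, -0.0906])]
[ 0.42278797 -0.05037693  0.02712644]
```

```bash

python3 -m jog '[[[0,0.0009,0.0003,0,0,0,1],[0,0.0018,0.0006,0,0,0,1],[0,0.0027,0.0009,0,0,0,1],[0,0.0036,0.0012,0,0,0,1],[0,0.0042,0.0015,0,0,0,1]]]'
python3 -m jog '[[[0,-0.009,-0.0034,0,0,0,1],[0,-0.019,-0.0069,0,0,0,1],[0,-0.019,-0.0069,0,0,0,1]]]'
python3 m.py; python3 -c "
from h import *
print(read_state()['tool_pos'])"
```

```text
clock: 8.3
tool_pos: [0.4228, -0.0456, 0.0272]
tool_rot: [-0.0, 0.985, 0.174, 0.0]
force: [-0.1, 0.5, 0.2]
grip_width: 0.0871
grasp_force: 0.0
clock: 8.55
tool_pos: [0.4231, -0.0686, 0.0272]
tool_rot: [0.001, 0.985, 0.173, 0.001]
force: [0.3, -0.6, 0.4]
grip_width: 0.087
grasp_force: 0.0
(273, 276) [322 323 324 325 326 327 328 329 330 331 332 346] [array([ 0.4656, -0.0584]), array([ 0.4655, -0.1265])]
(301, 305) [322 323 324 325 326 327 328 329 330 331 332] [array([ 0.3885, -0.0583]), array([ 0.3885, -0.0879])]
[ 0.42292773 -0.06747005  0.02713986]
```

```bash

python3 -m jog '[[[0,0.010,-0.028,0,0,0,1],[0,0.0206,-0.0564,0,0,0,1],[0,0.031,-0.085,0,0,0,1],[0,0.041,-0.113,0,0,0,1],[0,0.0515,-0.141,0,0,0,1]]]'
python3 -m jog '[[[0,-0.020,-0.033,0,0,0,1],[0,-0.04,-0.066,0,0,0,1],[0,-0.06,-0.099,0,0,0,1],[0,-0.08,-0.132,0,0,0,1],[0,-0.10,-0.165,0,0,0,1]]]'
python3 -m jog '[[[0,-0.036,-0.013,0,0,0,1],[0,-0.072,-0.026,0,0,0,1],[0,-0.108,-0.039,0,0,0,1],[0,-0.144,-0.052,0,0,0,1],[0,-0.144,-0.052,0,0,0,1]]]'
python3 m.py; python3 -c "
from h import *
both()
c=imaging.camera('top');a=c['frame'][240:340,260:470,::-1]
c=imaging.camera('side');b=c['frame'][220:320,210:420,::-1]
cv2.imwrite('pics/t5.png',cv2.resize(np.vstack([a,b]),None,fx=3,fy=3))
print(read_state()['tool_pos'])"
```

```text
clock: 9.02
tool_pos: [0.4223, -0.066, 0.1787]
tool_rot: [0.0, 0.985, 0.174, -0.0]
force: [-0.6, 0.6, 0.3]
grip_width: 0.0869
grasp_force: 0.0
clock: 9.43
tool_pos: [0.4225, -0.2173, 0.2996]
tool_rot: [-0.001, 0.985, 0.175, 0.001]
force: [-0.2, -0.2, 0.7]
grip_width: 0.087
grasp_force: 0.0
clock: 9.85
tool_pos: [0.4183, -0.3781, 0.2944]
tool_rot: [0.007, 0.985, 0.172, -0.002]
force: [-2.0, 0.6, -0.5]
grip_width: 0.0866
grasp_force: 0.0
(273, 276) [322 323 324 325 326 327 328 329 330 331 332] [array([ 0.4656, -0.0584]), array([ 0.4655, -0.0884])]
(301, 305) [322 323 324 325 326 327 328 329 330 331 332] [array([ 0.3885, -0.0583]), array([ 0.3885, -0.0879])]
top blue cen [ 425.3 -287.6] size 8 103 rect [ 424.7 -287.4] axis deg -1.8
top dowel cen [425.9 -73.1] size 27 105 rect [427.8 -73.2] axis deg -0.3
top green cen [ 425.5 -185.5] size 203 106 rect [ 426.  -179.4] axis deg 88.6
side blue cen [ 389.8 -287.5] size 8 33 rect [ 390.4 -287.5] axis deg -0.2
side dowel cen [ 435.2 -386.5] size 18 30 rect [ 440.  -388.1] axis deg -13.0
side green cen [ 404.5 -363.5] size 126 86 rect [ 414.3 -353.5] axis deg 89.1
[ 0.42381606 -0.36784095  0.29763587]
```

View pics/t5.png

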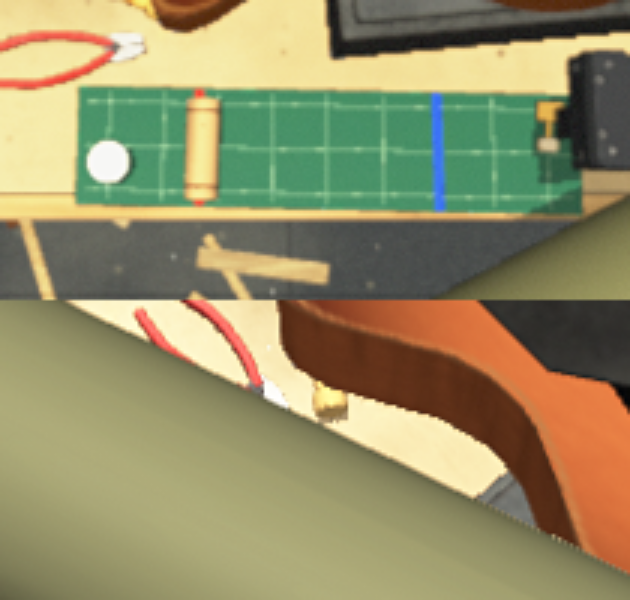

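The picture shows the dowel across the red line, centred at crop column ≈203 against the line at 200, which is about 2.5 mm off. It is parallel to the line with red showing at both ends, and the pot (108,162) and tuner are unmoved.

```bash
python3 -c "
from cell import env
print(env.hand_in())"
```

```text
the job is handed in; nothing more can be done
None
```

I rolled the dowel onto the red line, backed the hand away and handed the job in. By the last picture, it lies parallel to the line and about 2.5 mm off its centre line (limit 7 mm), with the pot and tuner unmoved; the hand-in returned no verdict.

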